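# Find the spacer plate that just fits beside the tube block of a dry bath

### The arm

A 7-joint arm with a two-finger parallel gripper is mounted at the origin on the work surface. World frame = base frame: x ahead of the robot, y to its left, z up, the work surface at z = 0. Lengths are in m, angles in rad, forces in N, time in s.
With the tool pointing down it reaches from about 0.35 to 0.9 m from the base axis. Payload 19.9 kg.
Tool frame: the origin (TCP) lies between the finger pads; the fingertips stand 17 mm ahead of it and the grasp point (between the pads) lies 2 mm behind it (robot.tips_ahead is the distance from the TCP to the fingertips, in m); z points along the fingers, y is the line along which they close (so a half turn about z gives the same grasp; the last joint's range is limited). The gripper opens to 94 mm and grips with 3 to 60 N. Pads are 16 mm wide; open, the fingers measure 119 mm over their backs; the gripper's body (75 mm by 177 mm) begins 78 mm behind the grasp point.
Start: joints at [-1.389, 0.417, -0.01, 1.614, 0.005, 1.111, -0.053], TCP at [0.138, 0.61, 0.196] pointing down, gripper open.
Joint ranges: [-2.81, 2.81], [-0.39, 2.02], [-1.27, 1.25], [0.06, 2.57], [-1.19, 4.33], [0.19, 2], [-2.82, 2.82]. Speed limits (rad/s): [1.89, 1.89, 2.39, 2.39, 3.01, 3.01, 3.01].

### API

Orientations are given as a unit quaternion [x, y, z, w].
In Python, from station import robot gives the robot as it stands. The module is installed in compiled form; this text tells all that it offers.
- The arm moves only by the tool play_rows, never from a script. Its argument "increments" is a list of rows, each an object of numbers: "wx", "wy", "wz": the turn, a rotation vector about the tool's x, y, z in degrees; "tx", "ty", "tz": the shift along the tool's x, y, z in mm; "jaw": the gripper's target within -1 to 1 (shut at 1, half-way at 0, fully open at -1). A call has 1 to 20 rows; each row shifts and turns the commanded pose from where the row before left it, along the tool's axes as they then stand; what a row does not reach is not made up. A row lasts 1/10 s, in which the tool goes at most 50 mm and 8.59 degrees, less where a joint would pass 70% of its speed; a pose out of reach is approached as far as the arm can. A call with a gripper value outside its range is refused whole. The fingers move at their own pace and stop on an object; "squeeze" is the grip in N (left out, the last holds). Time passes only in rows, so rows that do not move let the fingers close. It gives the time, the measured TCP pose, the force, the opening and the grip force at its end, in the units of the state.
- robot.observe(): the state, without advancing time (a new reading comes with each control period).
- robot.read_camera(name): name is "scene" or "side" or "wrist"; returns the picture (480x640x3 uint8, red, green, blue); there is no depth.
- robot.camera_info(name): a dict with "intrinsics" (3x3 intrinsics, pixels), "origin" and "rotation" of the camera in the world; the wrist camera has in their place "mount" (4x4, takes a point from camera to tool coordinates, whose origin is the TCP and whose axes are the flange's). Camera axes: x right, y down, z forward; pixel columns grow to the right and rows downward; lengths in m; the calibration is good to about 2 mm. A picture is of the moment at which its call begins: read the wrist's pose just before it. camera_info takes no time and is no camera call.
- robot.finish_job(): hands the job in; it is judged then, once.
The state is a dict: "t": time; "joint_positions": joint angles; "joint_velocities": joint speeds; "tau": joint torques, N m; "position": TCP position; "orientation": TCP orientation; "contact_force": force on the tool from outside, world axes, zero at the start; "ft_torque": the same for the moment, N m; "opening": opening from 0.0 (shut) to 1.0 (fully open); "grip_force": force on a finger pad.
Only numpy, scipy, OpenCV 4.12 (cv2) and the standard library are available. Lean on these libraries where they do the work, as an engineer would, in place of code of your own. Each camera call takes 0.05 s, during which the arm holds its last target. There are 200 camera calls.

### The job

The tube block is clamped in the dry bath's well with a gap of unknown width along one side. Starting with the thinnest, try the spacer plates in the gap, and leave the thickest one that goes in standing fully home on the well's floor, with the other two standing in the rack. Leave the bottle, tape roll, tube stand and mug where they are.

Things in the scene. Friction and masses are not known exactly. Their poses are not given: they have to be found in the camera images.
- bath: White dry bath, fixed, 75 mm high. Origin at bench level under the centre of its open well; z up. The body spans x -115 to +60, y -85 to +85 mm; blue control panel on its -x side. The well is 70 mm (x, -35 to +35) by 100 mm (y, -50 to +50), 40 mm deep: floor 35 mm, rim 75 mm above the bench.
- well_far (a point): Middle of the well's +y rim edge, 75 mm above the bench. Towards this side an aluminium tube block is clamped immovably in the well: 68 mm (x) by 76 mm (y), top 77 mm above the bench. Capped tubes stand on it up to 107 mm above the bench, the nearest one's side 15 mm from the block's gap face. The strip between block and this +y wall is under 11 mm and takes no plate.
- gap_wall (a point): Middle of the well's -y wall face at rim level, 75 mm above the bench; axes as the dry bath's. The gap lies on its +y side, between this wall and the tube block; it runs along x, floor 40 mm below this point, sides parallel, 13 to 23.5 mm wide (differs every time). The top 5 mm of both sides is bevelled back 45 degrees as a lead-in.
- rack: Grey rack for the spacer plates, fixed to the bench, 72 x 131 x 34 mm high. Origin at bench level under its centre; z up. Three equal slots at y = -42, 0 and +42 mm, each 56 mm (x) by 23 mm (y), their floors 8 mm above the bench, 26 mm deep. Any plate fits any slot; which stands where differs every time.
- plate12_c (a point): yellow spacer plate 12 mm thick, about 0.1 kg, upright in a rack slot. Point half-way up its 88 mm; z up, x along its width, y through its thickness. Slab 50 (x) x 12 (y) x 48 mm high; on it, centred, a yellow handle 24 (x) x 12 (y) x 40 mm high with white tip. Underside 44 mm below this point, handle 4 to 44 mm above. Same turned half round.
- plate16_c (a point): blue spacer plate 16 mm thick, about 0.1 kg, upright in a rack slot. Point half-way up its 88 mm; z up, x along its width, y through its thickness. Slab 50 (x) x 16 (y) x 48 mm high; on it, centred, a blue handle 24 (x) x 12 (y) x 40 mm high with white tip. Underside 44 mm below this point, handle 4 to 44 mm above. Same turned half round.
- plate20_c (a point): red spacer plate 20 mm thick, about 0.1 kg, upright in a rack slot. Point half-way up its 88 mm; z up, x along its width, y through its thickness. Slab 50 (x) x 20 (y) x 48 mm high; on it, centred, a red handle 24 (x) x 12 (y) x 40 mm high with white tip. Underside 44 mm below this point, handle 4 to 44 mm above. Same turned half round.
- bottle_c (a point): Bystander: white bottle with a red cap, 48 mm diameter, 150 mm tall, standing between dry bath and rack. Point half-way up its axis.
- roll_c (a point): Bystander: yellow tape roll lying flat, 72 mm diameter, 45 mm high. Point at its centre.
- tubes_c (a point): Bystander: white tube stand with green and blue capped tubes, 60 x 130 x 60 mm high. Point at its centre.
- mug_c (a point): Bystander: purple mug, 72 mm diameter, 80 mm high. Point half-way up its axis.
Things that resemble listed ones, but are neither listed nor needed, are in the scene too. Of the things that look like the part that bears plate12_c, the larger one is meant. What is shaped like the rack but yellow is not meant.

How it is judged:
By the outcome, as a careful person would: the job done as asked, in the order asked, and still so for the second after the job is handed in, with the robot touching nothing.
It also fails if it takes over 72 s, if anything falls off the work surface, if the arm or the gripper's body presses on something with over 40 N, if the wrist force passes 120 N, or if a joint passes its speed limit or range.

## Working session

There is one attempt and no reset: what is moved stays moved. The work goes in short steps, Python scripts to look and compute and a tool call to move; the robot and the scene stay as the last step left them, time stands still between calls to the robot, and variables do not carry over. Pictures are saved under pics/ and viewed, at most 10 in all, crops included, and the job is handed in when it is done.

Besides the shell and the picture viewer there is one more tool, called after "Call:" in YAML: its name, and indented under it one key for each argument. play_rows: Moves the arm, as the interface text tells. Its arguments: {"type":"object","properties":{"increments":{"type":"array","items":{"type":"object","properties":{"wx":{"type":"number"},"wy":{"type":"number"},"wz":{"type":"number"},"tx":{"type":"number"},"ty":{"type":"number"},"tz":{"type":"number"},"jaw":{"type":"number"}}}},"squeeze":{"type":"number"}},"required":["increments"]}

```bash
mkdir -p pics; python3 - <<'E'
from station import robot
import cv2
for n in("scene","side"):
    cv2.imwrite(f"pics/{n}0.png",robot.read_camera(n)[:,:,::-1])
    i=robot.camera_info(n);print(n,i)
print(robot.camera_info("wrist"));print(robot.observe())
E
```

```text
scene {'intrinsics': array([[478.81894182,   0.        , 326.92081799],
       [  0.        , 478.81894182, 237.7521038 ],
       [  0.        ,   0.        ,   1.        ]]), 'origin': array([1.02886813, 0.67920957, 0.66296639]), 'rotation': array([ 0.3138368 ,  0.84472484, -0.40753441, -0.14785844])}
side {'intrinsics': array([[447.50516688,   0.        , 319.14217642],
       [  0.        , 447.50516688, 243.3569555 ],
       [  0.        ,   0.        ,   1.        ]]), 'origin': array([0.24203968, 0.78863103, 0.50531353]), 'rotation': array([-0.18874231,  0.84090148, -0.49623001,  0.10496104])}
{'intrinsics': array([[388.91531159,   0.        , 320.9569298 ],
       [  0.        , 388.91531159, 237.41991834],
       [  0.        ,   0.        ,   1.        ]]), 'mount': array([[-2.06195377e-04, -9.61080172e-01, -2.76269544e-01,
         8.20950854e-02],
       [ 9.99999957e-01, -1.40744403e-04, -2.56737358e-04,
        -5.40751487e-04],
       [ 2.07861792e-04, -2.76269585e-01,  9.61080160e-01,
        -1.89298971e-01],
       [ 0.00000000e+00,  0.00000000e+00,  0.00000000e+00,
         1.00000000e+00]])}
{'t': 0.1, 'joint_positions': array([-1.38953832,  0.41790686, -0.01028016,  1.61408459,  0.00468566,
        1.11071295, -0.05301243]), 'joint_velocities': array([ 6.59900306e-04,  5.58439374e-08,  1.13849403e-03, -8.91753812e-04,
       -2.29624431e-05, -1.15961484e-03, -2.23460107e-04]), 'tau': array([ 2.51772683e-03, -8.52587557e+01,  6.40752520e-01, -4.26695716e+01,
       -4.87227878e-02,  1.62807852e-02,  1.00367083e-04]), 'position': array([0.13802045, 0.60922012, 0.19510494]), 'orientation': array([ 1.11164656e-01,  9.93801853e-01, -5.43684027e-04, -1.97423739e-05]), 'contact_force': array([ 0.48270296, -0.82303005,  0.68535472]), 'ft_torque': array([-0.01463232,  0.00304619, -0.02639042]), 'grip_force': 0.0, 'opening': 0.9994276626225677}
```

View pics/scene0.png

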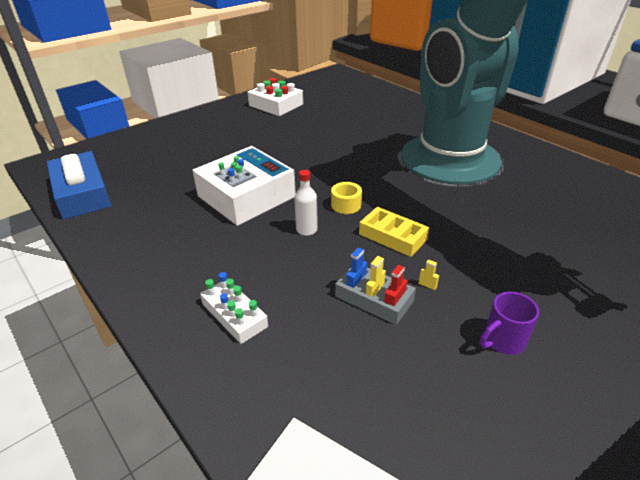

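View pics/side0.png

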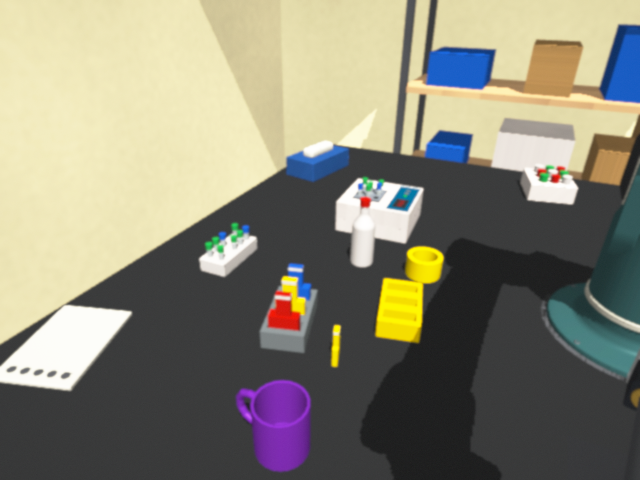

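Scene view: candidates for plate12 are the yellow plate in the grey rack at (376,275) and a smaller loose one at (429,275); the rack is either grey (375,292) or yellow (393,230). I choose the yellow plate in the grey rack. Blue is at (357,268), red at (398,285), the bath at (245,182) and the bottle at (306,205). The side view agrees: red is nearest at (285,310), then yellow (291,295) and blue (298,282).

```bash
cat > h.py <<'E'
from station import robot
import numpy as np, cv2
from scipy.spatial.transform import Rotation as R
def cam(n,st=None):
    i=robot.camera_info(n);K=i['intrinsics']
    if n=='wrist':
        M=i['mount'];Rt=R.from_quat(st['orientation']).as_matrix()
        return K,st['position']+Rt@M[:3,3],Rt@M[:3,:3]
    return K,i['origin'],R.from_quat(i['rotation']).as_matrix()
def ray(c,uv):
    K,o,r=c;d=r@np.linalg.solve(K,[uv[0],uv[1],1.]);return o,d/np.linalg.norm(d)
def plane(c,uv,z):
    o,d=ray(c,uv);return o+d*(z-o[2])/d[2]
def tri(a,b):
    (o1,d1),(o2,d2)=a,b
    s=np.linalg.lstsq(np.c_[d1,-d2],o2-o1,rcond=None)[0]
    return (o1+d1*s[0]+o2+d2*s[1])/2,np.linalg.norm(o1+d1*s[0]-o2-d2*s[1])
E
python3 - <<'E'
from h import *
s=cam('scene');d=cam('side')
print('chk',np.round(s[2],2).tolist())
S=cv2.imread('pics/scene0.png')
for n,uv,z in[('rackL',(336,291),.034),('rackfront',(403,315),.034),('rackR',(414,295),.034),
 ('blueTip',(359,254),.094),('yelTip',(378,262),.094),('redTip',(399,271),.094),
 ('bathL',(195,179),.075),('bathF',(237,196),.075),('bathR',(294,177),.075),('bathB',(245,150),.075),('bottletop',(305,174),.15),('bottlebase',(306,230),0)]:
    print(n,np.round(plane(s,uv,z),3))
for n,uv,z in[('blueTip',(296,269),.094),('yelTip',(290,283),.094),('redTip',(283,297),.094)]:
    print('side',n,np.round(plane(d,uv,z),3))
big=cv2.resize(S[230:330,310:450],None,fx=5,fy=5,interpolation=cv2.INTER_CUBIC)
cv2.imwrite('pics/crop1.png',big)
print(R.from_quat(robot.observe()['orientation']).as_matrix().round(3))
E
```

```text
chk [[-0.76, 0.41, -0.51], [0.65, 0.47, -0.6], [-0.01, -0.78, -0.62]]
rackL [0.609 0.21  0.034]
rackfront [0.56  0.331 0.034]
rackR [0.508 0.311 0.034]
blueTip [0.555 0.211 0.094]
yelTip [0.544 0.249 0.094]
redTip [0.533 0.29  0.094]
bathL [ 0.642 -0.251  0.075]
bathF [ 0.606 -0.125  0.075]
bathR [ 0.462 -0.106  0.075]
bathB [ 0.477 -0.293  0.075]
bottletop [0.51 0.   0.15]
bottlebase [ 0.509 -0.006  0.   ]
side blueTip [0.548 0.215 0.094]
side yelTip [0.537 0.257 0.094]
side redTip [0.528 0.296 0.094]
[[-0.975  0.221 -0.   ]
 [ 0.221  0.975 -0.001]
 [-0.    -0.001 -1.   ]]
```

View pics/crop1.png

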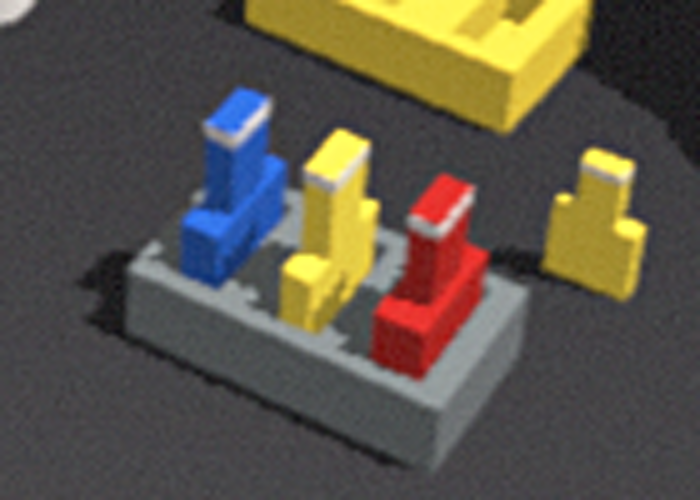

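The close crop confirms it: the grey rack holds blue, yellow and red in that order, and the smaller yellow plate stands loose at right. I'll grip the handles across their 24 mm width, which stays clear of the tubes, and go above the rack for a wrist view first.

Call:
play_rows:
  increments:
    - {"wz": 7.75}
    - {"wz": 7.75}
    - {"wz": 7.75}
    - {"wz": 7.75}
    - {"wz": 7.75}
    - {"wz": 7.75}
    - {"wz": 7.75}
    - {"wz": 7.75}
    - {"tx": -37.5, "ty": 25, "tz": -2}
    - {"tx": -37.5, "ty": 25, "tz": -2}
    - {"tx": -37.5, "ty": 25, "tz": -2}
    - {"tx": -37.5, "ty": 25, "tz": -2}
    - {"tx": -37.5, "ty": 25, "tz": -2}
    - {"tx": -37.5, "ty": 25, "tz": -2}
    - {"tx": -37.5, "ty": 25, "tz": -2}
    - {"tx": -37.5, "ty": 25, "tz": -2}
    - {"tx": -37.5, "ty": 25, "tz": -2}
    - {"tx": -37.5, "ty": 25, "tz": -2}
    - {"tx": -37.5, "ty": 25, "tz": -2}
    - {"tx": -37.5, "ty": 25, "tz": -2}

```text
invalid input
```

```bash
python3 - <<'E'
from h import *
import pickle
st=robot.observe();im=robot.read_camera('wrist')[:,:,::-1]
pickle.dump((st,im),open('w1.pkl','wb'));cv2.imwrite('pics/w1.png',im)
print(st['t'],st['position'],st['orientation'],st['joint_positions'].round(2))
E
```

```text
0.1 [0.13802045 0.60922012 0.19510494] [ 1.11164656e-01  9.93801853e-01 -5.43684027e-04 -1.97423739e-05] [-1.39  0.42 -0.01  1.61  0.    1.11 -0.05]
```

View pics/w1.png

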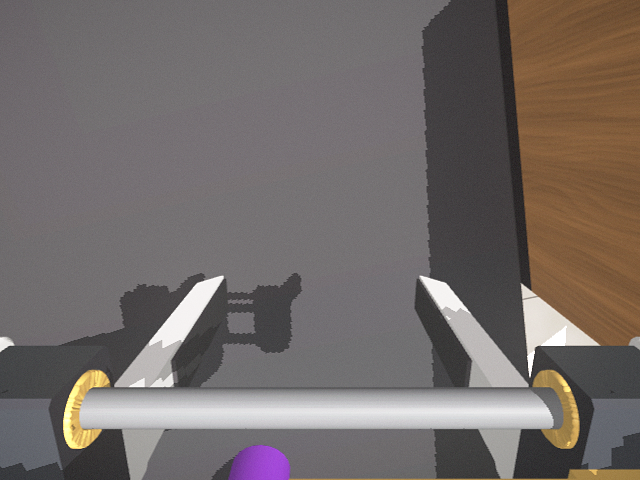

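The wrist picture is still of the start pose, since the call was refused: fingertips at row 280 and mug at (260,465). I'll retry with complete rows.

Call:
play_rows:
  increments:
    - {"tx": 0, "ty": 0, "tz": 0, "wx": 0, "wy": 0, "wz": 7.75, "jaw": -1}
    - {"tx": 0, "ty": 0, "tz": 0, "wx": 0, "wy": 0, "wz": 7.75, "jaw": -1}
    - {"tx": 0, "ty": 0, "tz": 0, "wx": 0, "wy": 0, "wz": 7.75, "jaw": -1}
    - {"tx": 0, "ty": 0, "tz": 0, "wx": 0, "wy": 0, "wz": 7.75, "jaw": -1}
    - {"tx": 0, "ty": 0, "tz": 0, "wx": 0, "wy": 0, "wz": 7.75, "jaw": -1}
    - {"tx": 0, "ty": 0, "tz": 0, "wx": 0, "wy": 0, "wz": 7.75, "jaw": -1}
    - {"tx": 0, "ty": 0, "tz": 0, "wx": 0, "wy": 0, "wz": 7.75, "jaw": -1}
    - {"tx": 0, "ty": 0, "tz": 0, "wx": 0, "wy": 0, "wz": 7.75, "jaw": -1}
  squeeze: 25

```text
t: 0.95
position: [0.138, 0.6094, 0.1954]
orientation: [0.609, 0.793, -0.0, 0.0]
contact_force: [-0.1, -0.2, 0.3]
opening: 0.996
grip_force: 0.0
```

Call:
play_rows:
  increments:
    - {"tx": -41, "ty": 23, "tz": -2}
    - {"tx": -41, "ty": 23, "tz": -2}
    - {"tx": -41, "ty": 23, "tz": -2}
    - {"tx": -41, "ty": 23, "tz": -2}
    - {"tx": -41, "ty": 23, "tz": -2}
    - {"tx": -41, "ty": 23, "tz": -2}
    - {"tx": -41, "ty": 23, "tz": -2}
    - {"tx": -41, "ty": 23, "tz": -2}
    - {"tx": -41, "ty": 23, "tz": -2}
    - {"tx": -41, "ty": 23, "tz": -2}
    - {"tx": -41, "ty": 23, "tz": -2}
    - {"tx": -41, "ty": 23, "tz": -2}
    - {"tx": -41, "ty": 23, "tz": -2}
    - {"tx": 0}
  squeeze: 25

```text
invalid input
```

```bash
python3 - <<'E'
from h import *
import pickle
st=robot.observe();im=robot.read_camera('wrist')[:,:,::-1]
pickle.dump((st,im),open('w2.pkl','wb'));cv2.imwrite('pics/w2.png',im)
print(st['t'],st['position'],st['orientation'],st['joint_positions'].round(2))
E
```

```text
0.95 [0.13804727 0.60935308 0.19535314] [ 6.09335961e-01  7.92912096e-01 -2.57657745e-04  1.67376941e-04] [-1.55  0.42  0.2   1.62 -0.09  1.11 -1.06]
```

View pics/w2.png

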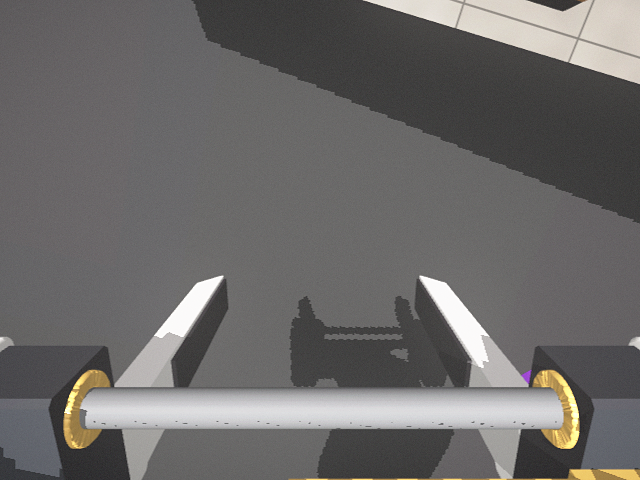

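This shows only the bare bench, because the call was refused again. Full keys are needed in every row.

Call:
play_rows:
  increments:
    - {"tx": -41, "ty": 23, "tz": -2, "wx": 0, "wy": 0, "wz": 0, "jaw": -1}
    - {"tx": -41, "ty": 23, "tz": -2, "wx": 0, "wy": 0, "wz": 0, "jaw": -1}
    - {"tx": -41, "ty": 23, "tz": -2, "wx": 0, "wy": 0, "wz": 0, "jaw": -1}
    - {"tx": -41, "ty": 23, "tz": -2, "wx": 0, "wy": 0, "wz": 0, "jaw": -1}
    - {"tx": -41, "ty": 23, "tz": -2, "wx": 0, "wy": 0, "wz": 0, "jaw": -1}
    - {"tx": -41, "ty": 23, "tz": -2, "wx": 0, "wy": 0, "wz": 0, "jaw": -1}
    - {"tx": -41, "ty": 23, "tz": -2, "wx": 0, "wy": 0, "wz": 0, "jaw": -1}
    - {"tx": -41, "ty": 23, "tz": -2, "wx": 0, "wy": 0, "wz": 0, "jaw": -1}
    - {"tx": -41, "ty": 23, "tz": -2, "wx": 0, "wy": 0, "wz": 0, "jaw": -1}
    - {"tx": -41, "ty": 23, "tz": -2, "wx": 0, "wy": 0, "wz": 0, "jaw": -1}
    - {"tx": -41, "ty": 23, "tz": -2, "wx": 0, "wy": 0, "wz": 0, "jaw": -1}
    - {"tx": -41, "ty": 23, "tz": -2, "wx": 0, "wy": 0, "wz": 0, "jaw": -1}
    - {"tx": -41, "ty": 23, "tz": -2, "wx": 0, "wy": 0, "wz": 0, "jaw": -1}
    - {"tx": 0, "ty": 0, "tz": 0, "wx": 0, "wy": 0, "wz": 0, "jaw": -1}
  squeeze: 25

```text
t: 2.4
position: [0.5699, 0.1679, 0.2218]
orientation: [0.609, 0.793, -0.001, 0.001]
contact_force: [-0.6, 0.9, 0.3]
opening: 0.997
grip_force: 0.0
```

```bash
python3 - <<'E'
from h import *
import pickle
st=robot.observe();im=robot.read_camera('wrist')[:,:,::-1]
pickle.dump((st,im),open('w3.pkl','wb'));cv2.imwrite('pics/w3.png',im)
print(st['t'],st['position'],st['orientation'],st['joint_positions'].round(2))
c=cam('wrist',st);hsv=cv2.cvtColor(np.ascontiguousarray(im),cv2.COLOR_BGR2HSV)
for n,lo,hi in[('blue',(105,120,60),(130,255,255)),('yel',(20,120,80),(35,255,255)),('red',(0,150,60),(8,255,255))]:
    m=cv2.inRange(hsv,lo,hi);k,l,s,ce=cv2.connectedComponentsWithStats(m)
    for i in range(1,k):
        if s[i,4]>150: print(n,s[i],ce[i].round())
E
```

```text
2.4 [0.56992001 0.16788691 0.22178288] [ 6.08912981e-01  7.93235776e-01 -5.02919864e-04  1.31608294e-03] [-0.72  0.37  0.49  1.68 -0.19  1.14  0.08]
blue [ 287  159   56   27 1262] [315. 171.]
blue [499 316  19  18 237] [508. 324.]
yel [199  20  31  49 992] [215.  43.]
yel [   77   117   101   138 11858] [129. 185.]
yel [287 116  58  17 893] [316. 124.]
yel [  62  287   86   76 4016] [106. 321.]
yel [ 63 370  46  70 461] [ 80. 398.]
yel [534 370  41  38 375] [555. 386.]
yel [549 405  31  44 432] [567. 430.]
red [ 286   57   60   32 1718] [316.  73.]
red [178 429  25   8 153] [190. 432.]
```

View pics/w3.png

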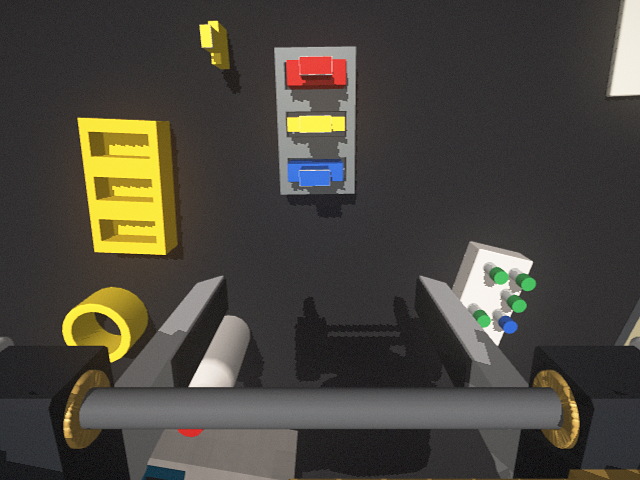

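Wrist view: the red handle top is at (316,66), yellow at (316,124), blue at (315,178). The rack top's corners are near (275,48), (355,47), (355,193) and (281,194). The bottle is at (225,350).

```bash
python3 - <<'E'
from h import *
import pickle
st,im=pickle.load(open('w3.pkl','rb'));c=cam('wrist',st)
P=lambda u,v,z:plane(c,(u,v),z)
hsv=cv2.cvtColor(np.ascontiguousarray(im),cv2.COLOR_BGR2HSV)
roi=np.zeros(im.shape[:2],np.uint8);roi[30:205,262:375]=255
g=((im.max(2)>70)|(hsv[:,:,1]>120)).astype(np.uint8)*255&roi
g=cv2.morphologyEx(g,cv2.MORPH_CLOSE,np.ones((25,25)))
ct=max(cv2.findContours(g,0,2)[0],key=cv2.contourArea)
bx=cv2.minAreaRect(ct);print(bx);co=cv2.approxPolyDP(ct,8,True)[:,0];print(co.tolist())
for q in co:print(np.round(P(*q,.034),4))
Rt=R.from_quat(st['orientation']).as_matrix()
for n,uv in[('blue',(315,178)),('yel',(316,124)),('red',(316,66))]:
    p=P(*uv,.096);print(n,p.round(4),'tool xy mm',((p-st['position'])@Rt*1000).round(1))
# vertical profile at col 316, cols 290
for u in(293,316):print(u,[(v,im[v,u].tolist()) for v in range(108,138,1)])
E
```

```text
((317.891357421875, 119.78351593017578), (147.90541076660156, 85.6480712890625), 88.80650329589844)
[[274, 47], [280, 194], [354, 193], [356, 47]]
[0.4905 0.2988 0.034 ]
[0.5257 0.1727 0.034 ]
[0.5953 0.1923 0.034 ]
[0.5605 0.3175 0.034 ]
blue [0.5535 0.2047 0.096 ] tool xy mm [ 40.1  -6.4 125.7]
yel [0.5437 0.2454 0.096 ] tool xy mm [ 82.   -5.4 125.6]
red [0.5331 0.2856 0.096 ] tool xy mm [123.6  -5.3 125.4]
293 [(108, [160, 164, 161]), (109, [159, 163, 159]), (110, [159, 163, 164]), (111, [131, 133, 134]), (112, [59, 67, 70]), (113, [85, 89, 93]), (114, [83, 87, 91]), (115, [84, 84, 88]), (116, [82, 90, 93]), (117, [81, 193, 223]), (118, [81, 252, 255]), (119, [83, 247, 255]), (120, [83, 246, 254]), (121, [82, 245, 254]), (122, [84, 246, 254]), (123, [82, 245, 254]), (124, [81, 246, 254]), (125, [80, 246, 254]), (126, [83, 247, 254]), (127, [81, 245, 254]), (128, [80, 245, 254]), (129, [74, 245, 254]), (130, [81, 248, 255]), (131, [104, 237, 255]), (132, [164, 156, 151]), (133, [162, 162, 161]), (134, [80, 80, 83]), (135, [86, 88, 90]), (136, [73, 79, 83]), (137, [76, 80, 82])]
316 [(108, [85, 92, 94]), (109, [85, 90, 93]), (110, [80, 88, 92]), (111, [64, 68, 75]), (112, [77, 84, 86]), (113, [81, 86, 90]), (114, [83, 80, 87]), (115, [128, 146, 159]), (116, [81, 255, 255]), (117, [84, 248, 255]), (118, [82, 245, 254]), (119, [81, 246, 254]), (120, [80, 246, 254]), (121, [79, 245, 254]), (122, [81, 245, 254]), (123, [82, 245, 254]), (124, [80, 246, 254]), (125, [80, 245, 254]), (126, [83, 246, 254]), (127, [81, 245, 254]), (128, [81, 245, 254]), (129, [86, 246, 254]), (130, [83, 248, 255]), (131, [83, 251, 255]), (132, [129, 176, 195]), (133, [82, 78, 78]), (134, [80, 82, 87]), (135, [81, 84, 89]), (136, [70, 74, 76]), (137, [81, 88, 92])]
```

Call:
play_rows:
  increments:
    - {"tx": 41, "ty": -3, "tz": 0, "wx": 0, "wy": 0, "wz": -0.5, "jaw": -1}
    - {"tx": 41, "ty": -2.5, "tz": 0, "wx": 0, "wy": 0, "wz": 0, "jaw": -1}
    - {"tx": 0, "ty": 0, "tz": 44, "wx": 0, "wy": 0, "wz": 0, "jaw": -0.3}
    - {"tx": 0, "ty": 0, "tz": 44, "wx": 0, "wy": 0, "wz": 0, "jaw": -0.3}
    - {"tx": 0, "ty": 0, "tz": 40, "wx": 0, "wy": 0, "wz": 0, "jaw": -0.3}
    - {"tx": 0, "ty": 0, "tz": 16, "wx": 0, "wy": 0, "wz": 0, "jaw": 0}
    - {"tx": 0, "ty": 0, "tz": 0, "wx": 0, "wy": 0, "wz": 0, "jaw": 1}
    - {"tx": 0, "ty": 0, "tz": 0, "wx": 0, "wy": 0, "wz": 0, "jaw": 1}
    - {"tx": 0, "ty": 0, "tz": 0, "wx": 0, "wy": 0, "wz": 0, "jaw": 1}
    - {"tx": 0, "ty": 0, "tz": 0, "wx": 0, "wy": 0, "wz": 0, "jaw": 1}
  squeeze: 25

```text
t: 3.45
position: [0.5402, 0.2519, 0.0792]
orientation: [0.604, 0.797, 0.001, 0.0]
contact_force: [-0.0, 0.4, 0.2]
opening: 0.354
grip_force: 0.0
```

Call:
play_rows:
  increments:
    - {"tx": -7, "ty": 2, "tz": 0, "wx": 0, "wy": 0, "wz": 0, "jaw": 0}
    - {"tx": 0, "ty": 0, "tz": 0, "wx": 0, "wy": 0, "wz": 0, "jaw": 0}
    - {"tx": 0, "ty": 0, "tz": 0, "wx": 0, "wy": 0, "wz": 0, "jaw": 0}
  squeeze: 25

```text
t: 3.75
position: [0.5435, 0.2448, 0.0779]
orientation: [0.604, 0.797, 0.0, 0.0]
contact_force: [0.1, 0.5, -0.7]
opening: 0.498
grip_force: 0.0
```

Call:
play_rows:
  increments:
    - {"tx": 0, "ty": 0, "tz": 0, "wx": 0, "wy": 0, "wz": 0, "jaw": 1}
    - {"tx": 0, "ty": 0, "tz": 0, "wx": 0, "wy": 0, "wz": 0, "jaw": 1}
    - {"tx": 0, "ty": 0, "tz": 0, "wx": 0, "wy": 0, "wz": 0, "jaw": 1}
    - {"tx": 0, "ty": 0, "tz": 0, "wx": 0, "wy": 0, "wz": 0, "jaw": 1}
    - {"tx": 0, "ty": 0, "tz": 0, "wx": 0, "wy": 0, "wz": 0, "jaw": 1}
  squeeze: 25

```text
t: 4.25
position: [0.5433, 0.2452, 0.0776]
orientation: [0.604, 0.797, -0.0, 0.0]
contact_force: [-1.0, 0.4, -0.4]
opening: 0.249
grip_force: 25.0
```

Call:
play_rows:
  increments:
    - {"tx": 0, "ty": 0, "tz": -30, "wx": 0, "wy": 0, "wz": 0, "jaw": 1}
    - {"tx": 0, "ty": 0, "tz": -45, "wx": 0, "wy": 0, "wz": 0, "jaw": 1}
    - {"tx": 0, "ty": 0, "tz": -45, "wx": 0, "wy": 0, "wz": 0, "jaw": 1}
    - {"tx": 0, "ty": 0, "tz": -45, "wx": 0, "wy": 0, "wz": 0, "jaw": 1}
    - {"tx": -44, "ty": -7.5, "tz": 0, "wx": 0, "wy": 0, "wz": 0, "jaw": 1}
    - {"tx": -44, "ty": -7.5, "tz": 0, "wx": 0, "wy": 0, "wz": 0, "jaw": 1}
    - {"tx": -44, "ty": -7.5, "tz": 0, "wx": 0, "wy": 0, "wz": 0, "jaw": 1}
    - {"tx": -44, "ty": -7.5, "tz": 0, "wx": 0, "wy": 0, "wz": 0, "jaw": 1}
    - {"tx": -44, "ty": -7.5, "tz": 0, "wx": 0, "wy": 0, "wz": 0, "jaw": 1}
    - {"tx": -44, "ty": -7.5, "tz": 0, "wx": 0, "wy": 0, "wz": 0, "jaw": 1}
    - {"tx": -44, "ty": -7.5, "tz": 0, "wx": 0, "wy": 0, "wz": 0, "jaw": 1}
    - {"tx": -44, "ty": -7.5, "tz": 0, "wx": 0, "wy": 0, "wz": 0, "jaw": 1}
    - {"tx": -44, "ty": -7.5, "tz": 0, "wx": 0, "wy": 0, "wz": 0, "jaw": 1}
    - {"tx": -44, "ty": -7.5, "tz": 0, "wx": 0, "wy": 0, "wz": 0, "jaw": 1}
    - {"tx": -44, "ty": -7.5, "tz": 0, "wx": 0, "wy": 0, "wz": 0, "jaw": 1}
    - {"tx": -40, "ty": -7.5, "tz": 0, "wx": 0, "wy": 0, "wz": 0, "jaw": 1}
    - {"tx": 0, "ty": 0, "tz": 0, "wx": 0, "wy": 0, "wz": 0, "jaw": 1}
    - {"tx": 0, "ty": 0, "tz": 0, "wx": 0, "wy": 0, "wz": 0, "jaw": 1}
    - {"tx": 0, "ty": 0, "tz": 0, "wx": 0, "wy": 0, "wz": 0, "jaw": 1}
  squeeze: 25

```text
t: 6.15
position: [0.599, -0.2824, 0.2425]
orientation: [0.603, 0.798, 0.0, -0.0]
contact_force: [1.3, 0.4, -1.2]
opening: 0.249
grip_force: 25.0
```

```bash
python3 - <<'E'
from h import *
import pickle
st=robot.observe();im=robot.read_camera('wrist')[:,:,::-1]
pickle.dump((st,im),open('w4.pkl','wb'));cv2.imwrite('pics/w4.png',im)
print(st['t'],st['position'],st['orientation'],st['joint_positions'].round(2))
E
```

```text
6.15 [ 0.59895995 -0.28244237  0.24250115] [ 6.03217257e-01  7.97576851e-01  1.79726128e-04 -2.74588058e-04] [-0.03  0.51  0.63  1.47 -0.31  1.26  0.91]
```

View pics/w4.png

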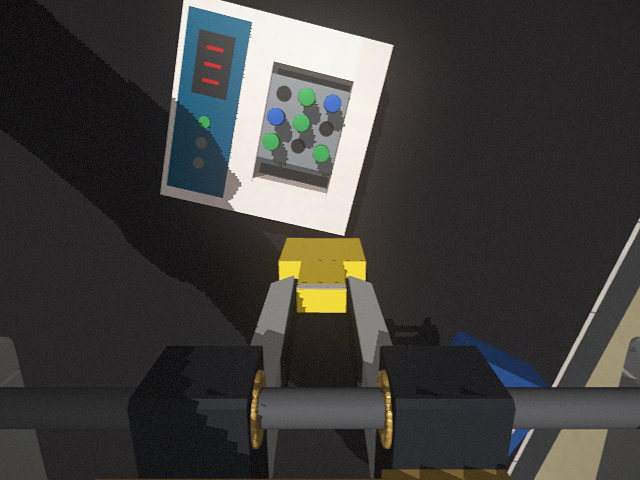

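Wrist view: the bath has its panel (-x) at left (215,100). The well spans about (275,62) to (330,192), with the block towards image-up, so the gap is the dark strip at image bottom, from about (257,172) to (328,188). The yellow plate is held straight at (322,270). I'll enlarge the well.

```bash
python3 - <<'E'
from h import *
import pickle
st,im=pickle.load(open('w4.pkl','rb'));c=cam('wrist',st)
P=lambda q,z=.075:plane(c,q,z)
cv2.imwrite('pics/w4c.png',cv2.resize(im[130:245,235:365],None,fx=5,fy=5,interpolation=cv2.INTER_CUBIC))
for n,q in dict(tr=(393,45),br=(345,236),bl=(162,195),wtl=(275,62),wtr=(354,81),wbr=(328,192),wbl=(253,174)).items(): print(n,P(q).round(4), P(q,0).round(4))
print('cam',c[1])
E
```

```text
tr [ 0.6157 -0.1263  0.075 ] [ 0.6242 -0.1097  0.    ]
br [ 0.625  -0.2961  0.075 ] [ 0.6354 -0.3152  0.    ]
bl [ 0.4506 -0.3044  0.075 ] [ 0.4244 -0.3253  0.    ]
wtl [ 0.524  -0.1659  0.075 ] [ 0.5131 -0.1576  0.    ]
wtr [ 0.5926 -0.162   0.075 ] [ 0.5962 -0.1529  0.    ]
wbr [ 0.5977 -0.26    0.075 ] [ 0.6024 -0.2715  0.    ]
wbl [ 0.5273 -0.2627  0.075 ] [ 0.5172 -0.2748  0.    ]
cam [ 0.57543727 -0.20524677  0.43185377]
```

View pics/w4c.png

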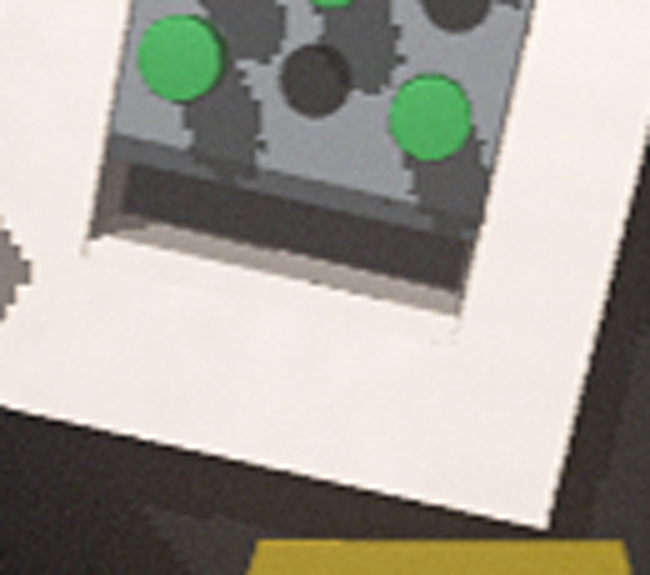

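The well and gap are clear: block top edge, dark bevel, dark gap, lit bevel of the wall, then the white rim. I'll take a profile across the gap.

```bash
python3 - <<'E'
from h import *
import pickle
st,im=pickle.load(open('w4.pkl','rb'));c=cam('wrist',st)
a=np.radians(2.95);ex=np.array([np.cos(a),np.sin(a)]);ey=np.array([-ex[1],ex[0]]);ctr=np.array([.5606,-.2141])
g=cv2.cvtColor(np.ascontiguousarray(im),cv2.COLOR_BGR2GRAY)
for u in(278,290,300):
  print(u,[(v,int(g[v,u]),round((plane(c,(u,v),.0715)[:2]-ctr)@ey*1000,1)) for v in range(158,192)])
Rt=R.from_quat(st['orientation']).as_matrix();print(np.degrees(np.arctan2(Rt[1,1],Rt[0,1])))
E
```

```text
278 [(158, 90, np.float64(-28.0)), (159, 87, np.float64(-28.9)), (160, 90, np.float64(-29.8)), (161, 82, np.float64(-30.7)), (162, 77, np.float64(-31.5)), (163, 79, np.float64(-32.4)), (164, 76, np.float64(-33.3)), (165, 87, np.float64(-34.2)), (166, 76, np.float64(-35.1)), (167, 67, np.float64(-36.0)), (168, 68, np.float64(-36.9)), (169, 67, np.float64(-37.8)), (170, 68, np.float64(-38.7)), (171, 62, np.float64(-39.5)), (172, 63, np.float64(-40.4)), (173, 68, np.float64(-41.3)), (174, 64, np.float64(-42.2)), (175, 63, np.float64(-43.1)), (176, 74, np.float64(-44.0)), (177, 112, np.float64(-44.9)), (178, 162, np.float64(-45.8)), (179, 158, np.float64(-46.7)), (180, 155, np.float64(-47.7)), (181, 156, np.float64(-48.6)), (182, 216, np.float64(-49.5)), (183, 238, np.float64(-50.4)), (184, 236, np.float64(-51.3)), (185, 235, np.float64(-52.2)), (186, 235, np.float64(-53.1)), (187, 232, np.float64(-54.0)), (188, 234, np.float64(-54.9)), (189, 236, np.float64(-55.9)), (190, 237, np.float64(-56.8)), (191, 235, np.float64(-57.7))]
290 [(158, 154, np.float64(-25.6)), (159, 151, np.float64(-2
[... 1347 characters left out ...]
64(-33.3)), (170, 97, np.float64(-34.2)), (171, 84, np.float64(-35.1)), (172, 61, np.float64(-35.9)), (173, 68, np.float64(-36.8)), (174, 66, np.float64(-37.7)), (175, 68, np.float64(-38.6)), (176, 64, np.float64(-39.5)), (177, 66, np.float64(-40.4)), (178, 68, np.float64(-41.3)), (179, 66, np.float64(-42.2)), (180, 68, np.float64(-43.1)), (181, 70, np.float64(-44.0)), (182, 134, np.float64(-44.9)), (183, 156, np.float64(-45.8)), (184, 157, np.float64(-46.8)), (185, 157, np.float64(-47.7)), (186, 159, np.float64(-48.6)), (187, 209, np.float64(-49.5)), (188, 238, np.float64(-50.4)), (189, 236, np.float64(-51.3)), (190, 237, np.float64(-52.2)), (191, 234, np.float64(-53.1))]
15.798664389815782
```

The gap reads about -49.9 to -35.3 in bath y: the lit strip is the wall face and the dark strip is the floor. That makes it about 14.5 mm wide, with its centre at (.5628,-.2566) and yaw 2.95°. Next I align above it.

Call:
play_rows:
  increments:
    - {"tx": 0, "ty": 0, "tz": 0, "wx": 0, "wy": 0, "wz": 6.4, "jaw": 1}
    - {"tx": 0, "ty": 0, "tz": 0, "wx": 0, "wy": 0, "wz": 6.4, "jaw": 1}
    - {"tx": 14, "ty": -17.5, "tz": 0, "wx": 0, "wy": 0, "wz": 0, "jaw": 1}
    - {"tx": 13.5, "ty": -17.5, "tz": 0, "wx": 0, "wy": 0, "wz": 0, "jaw": 1}
    - {"tx": 0, "ty": 0, "tz": 44, "wx": 0, "wy": 0, "wz": 0, "jaw": 1}
    - {"tx": 0, "ty": 0, "tz": 43, "wx": 0, "wy": 0, "wz": 0, "jaw": 1}
    - {"tx": 0, "ty": 0, "tz": 0, "wx": 0, "wy": 0, "wz": 0, "jaw": 1}
    - {"tx": 0, "ty": 0, "tz": 0, "wx": 0, "wy": 0, "wz": 0, "jaw": 1}
    - {"tx": 0, "ty": 0, "tz": 0, "wx": 0, "wy": 0, "wz": 0, "jaw": 1}
  squeeze: 25

```text
t: 7.1
position: [0.5635, -0.2582, 0.1581]
orientation: [0.689, 0.725, 0.001, 0.001]
contact_force: [1.2, -1.3, -1.2]
opening: 0.248
grip_force: 25.0
```

Call:
play_rows:
  increments:
    - {"tx": 1.5, "ty": 0, "tz": 8, "wx": 0, "wy": 0, "wz": 0, "jaw": 1}
    - {"tx": 0, "ty": 0, "tz": 5, "wx": 0, "wy": 0, "wz": 0, "jaw": 1}
    - {"tx": 0, "ty": 0, "tz": 5, "wx": 0, "wy": 0, "wz": 0, "jaw": 1}
    - {"tx": 0, "ty": 0, "tz": 5, "wx": 0, "wy": 0, "wz": 0, "jaw": 1}
    - {"tx": 0, "ty": 0, "tz": 5, "wx": 0, "wy": 0, "wz": 0, "jaw": 1}
    - {"tx": 0, "ty": 0, "tz": 0, "wx": 0, "wy": 0, "wz": 0, "jaw": 1}
  squeeze: 25

```text
t: 7.7
position: [0.5619, -0.2563, 0.1269]
orientation: [0.689, 0.725, -0.0, -0.0]
contact_force: [0.0, -0.1, -1.5]
opening: 0.249
grip_force: 25.0
```

Call:
play_rows:
  increments:
    - {"tx": 0, "ty": 0, "tz": 6, "wx": 0, "wy": 0, "wz": 0, "jaw": 1}
    - {"tx": 0, "ty": 0, "tz": 6, "wx": 0, "wy": 0, "wz": 0, "jaw": 1}
    - {"tx": 0, "ty": 0, "tz": 5, "wx": 0, "wy": 0, "wz": 0, "jaw": 1}
    - {"tx": 0, "ty": 0, "tz": 4, "wx": 0, "wy": 0, "wz": 0, "jaw": 1}
    - {"tx": 0, "ty": 0, "tz": 1.5, "wx": 0, "wy": 0, "wz": 0, "jaw": 1}
    - {"tx": 0, "ty": 0, "tz": 1, "wx": 0, "wy": 0, "wz": 0, "jaw": 1}
    - {"tx": 0, "ty": 0, "tz": 0, "wx": 0, "wy": 0, "wz": 0, "jaw": 1}
  squeeze: 25

```text
t: 8.4
position: [0.5624, -0.2567, 0.1045]
orientation: [0.689, 0.725, 0.0, 0.0]
contact_force: [-1.0, 0.5, 2.4]
opening: 0.246
grip_force: 25.0
```

The 12 mm plate went fully home (TCP z .1045, contact on the floor). I'll take it back to its rack slot and try the 16.

Call:
play_rows:
  increments:
    - {"tx": 0, "ty": 0, "tz": -20, "wx": 0, "wy": 0, "wz": 0, "jaw": 1}
    - {"tx": 0, "ty": 0, "tz": -40, "wx": 0, "wy": 0, "wz": 0, "jaw": 1}
    - {"tx": 0, "ty": 0, "tz": -40, "wx": 0, "wy": 0, "wz": 0, "jaw": 1}
    - {"tx": 0, "ty": 0, "tz": -40, "wx": 0, "wy": 0, "wz": -6.4, "jaw": 1}
    - {"tx": 0, "ty": 0, "tz": 0, "wx": 0, "wy": 0, "wz": -6.4, "jaw": 1}
    - {"tx": 44, "ty": 11, "tz": 0, "wx": 0, "wy": 0, "wz": 0, "jaw": 1}
    - {"tx": 44, "ty": 11, "tz": 0, "wx": 0, "wy": 0, "wz": 0, "jaw": 1}
    - {"tx": 44, "ty": 11, "tz": 0, "wx": 0, "wy": 0, "wz": 0, "jaw": 1}
    - {"tx": 44, "ty": 11, "tz": 0, "wx": 0, "wy": 0, "wz": 0, "jaw": 1}
    - {"tx": 44, "ty": 11, "tz": 0, "wx": 0, "wy": 0, "wz": 0, "jaw": 1}
    - {"tx": 44, "ty": 11, "tz": 0, "wx": 0, "wy": 0, "wz": 0, "jaw": 1}
    - {"tx": 44, "ty": 11, "tz": 0, "wx": 0, "wy": 0, "wz": 0, "jaw": 1}
    - {"tx": 44, "ty": 11, "tz": 0, "wx": 0, "wy": 0, "wz": 0, "jaw": 1}
    - {"tx": 44, "ty": 11, "tz": 0, "wx": 0, "wy": 0, "wz": 0, "jaw": 1}
    - {"tx": 44, "ty": 11, "tz": 0, "wx": 0, "wy": 0, "wz": 0, "jaw": 1}
    - {"tx": 44, "ty": 8, "tz": 0, "wx": 0, "wy": 0, "wz": 0, "jaw": 1}
    - {"tx": 4, "ty": 0, "tz": 45, "wx": 0, "wy": 0, "wz": 0, "jaw": 1}
    - {"tx": 0, "ty": 0, "tz": 30, "wx": 0, "wy": 0, "wz": 0, "jaw": 1}
    - {"tx": 0, "ty": 0, "tz": 0, "wx": 0, "wy": 0, "wz": 0, "jaw": 1}
    - {"tx": 0, "ty": 0, "tz": 0, "wx": 0, "wy": 0, "wz": 0, "jaw": 1}
  squeeze: 25

```text
t: 10.4
position: [0.544, 0.245, 0.1701]
orientation: [0.604, 0.797, -0.0, 0.0]
contact_force: [0.3, -0.0, -0.5]
opening: 0.255
grip_force: 25.0
```

Call:
play_rows:
  increments:
    - {"tx": 0, "ty": 0, "tz": 40, "wx": 0, "wy": 0, "wz": 0, "jaw": 1}
    - {"tx": 0, "ty": 0, "tz": 35, "wx": 0, "wy": 0, "wz": 0, "jaw": 1}
    - {"tx": 0, "ty": 0, "tz": 13, "wx": 0, "wy": 0, "wz": 0, "jaw": 1}
    - {"tx": 0, "ty": 0, "tz": 3.5, "wx": 0, "wy": 0, "wz": 0, "jaw": 1}
    - {"tx": 0, "ty": 0, "tz": 0.5, "wx": 0, "wy": 0, "wz": 0, "jaw": 1}
    - {"tx": 0, "ty": 0, "tz": 0, "wx": 0, "wy": 0, "wz": 0, "jaw": 0}
    - {"tx": 0, "ty": 0, "tz": 0, "wx": 0, "wy": 0, "wz": 0, "jaw": 0}
    - {"tx": 0, "ty": 0, "tz": 0, "wx": 0, "wy": 0, "wz": 0, "jaw": 0}
  squeeze: 25

```text
t: 11.2
position: [0.544, 0.2456, 0.0781]
orientation: [0.604, 0.797, 0.001, 0.0]
contact_force: [-0.4, -0.6, -0.4]
opening: 0.468
grip_force: 0.0
```

Call:
play_rows:
  increments:
    - {"tx": 0, "ty": 0, "tz": -20, "wx": 0, "wy": 0, "wz": 0, "jaw": 0}
    - {"tx": 0, "ty": 0, "tz": -30, "wx": 0, "wy": 0, "wz": 0, "jaw": 0}
    - {"tx": -21, "ty": -0.5, "tz": 0, "wx": 0, "wy": 0, "wz": 0, "jaw": 0}
    - {"tx": -21, "ty": -0.5, "tz": 0, "wx": 0, "wy": 0, "wz": 0, "jaw": 0}
    - {"tx": 0, "ty": 0, "tz": 0, "wx": 0, "wy": 0, "wz": 0, "jaw": 0}
    - {"tx": 0, "ty": 0, "tz": 30, "wx": 0, "wy": 0, "wz": 0, "jaw": 0}
    - {"tx": 0, "ty": 0, "tz": 20, "wx": 0, "wy": 0, "wz": 0, "jaw": 0}
    - {"tx": 0, "ty": 0, "tz": 0, "wx": 0, "wy": 0, "wz": 0, "jaw": 0}
    - {"tx": 0, "ty": 0, "tz": 0, "wx": 0, "wy": 0, "wz": 0, "jaw": 0}
  squeeze: 25

```text
t: 12.1
position: [0.5541, 0.2049, 0.0778]
orientation: [0.604, 0.797, -0.0, 0.0]
contact_force: [-0.1, 0.2, 0.9]
opening: 0.499
grip_force: 0.0
```

```bash
python3 - <<'E'
from h import *
# check yellow standing in rack, blue between fingers, via side-camera colour blobs
im=robot.read_camera('wrist');hsv=cv2.cvtColor(im,cv2.COLOR_RGB2HSV);st=robot.observe();c=cam('wrist',st)
for n,lo,hi in[('blue',(105,120,60),(130,255,255)),('yel',(20,120,80),(35,255,255)),('red',(0,150,60),(8,255,255))]:
    m=cv2.inRange(hsv,lo,hi);k,l,s,ce=cv2.connectedComponentsWithStats(m)
    for i in range(1,k):
        if s[i,4]>400 and 230<ce[i][0]<420: print(n,s[i],ce[i].round(),plane(c,ce[i],.075).round(3))
E
```

```text
blue [ 278  242   88   42 3137] [320. 265.] [0.549 0.214 0.075]
blue [ 296  289   51   24 1176] [321. 300.] [0.556 0.195 0.075]
yel [ 281  177   92   52 3804] [327. 200.] [0.544 0.249 0.075]
red [ 277   99   98   40 1968] [324. 119.] [0.532 0.285 0.075]
red [ 299  103   57   29 1617] [327. 117.] [0.533 0.287 0.075]
```

Call:
play_rows:
  increments:
    - {"tx": 0, "ty": 0, "tz": 0, "wx": 0, "wy": 0, "wz": 0, "jaw": 1}
    - {"tx": 0, "ty": 0, "tz": 0, "wx": 0, "wy": 0, "wz": 0, "jaw": 1}
    - {"tx": 0, "ty": 0, "tz": 0, "wx": 0, "wy": 0, "wz": 0, "jaw": 1}
    - {"tx": 0, "ty": 0, "tz": 0, "wx": 0, "wy": 0, "wz": 0, "jaw": 1}
    - {"tx": 0, "ty": 0, "tz": 0, "wx": 0, "wy": 0, "wz": 0, "jaw": 1}
  squeeze: 25

```text
t: 12.65
position: [0.5543, 0.2047, 0.0776]
orientation: [0.604, 0.797, 0.0, 0.0]
contact_force: [-0.1, 0.2, 4.8]
opening: 0.251
grip_force: 25.0
```

Call:
play_rows:
  increments:
    - {"tx": 0, "ty": 0, "tz": -30, "wx": 0, "wy": 0, "wz": 0, "jaw": 1}
    - {"tx": 0, "ty": 0, "tz": -46, "wx": 0, "wy": 0, "wz": 0, "jaw": 1}
    - {"tx": 0, "ty": 0, "tz": -46, "wx": 0, "wy": 0, "wz": 0, "jaw": 1}
    - {"tx": 0, "ty": 0, "tz": -46, "wx": 0, "wy": 0, "wz": 0, "jaw": 1}
    - {"tx": -44.5, "ty": -11.7, "tz": 0, "wx": 0, "wy": 0, "wz": 0, "jaw": 1}
    - {"tx": -44.7, "ty": -11.7, "tz": 0, "wx": 0, "wy": 0, "wz": 0, "jaw": 1}
    - {"tx": -44.7, "ty": -11.7, "tz": 0, "wx": 0, "wy": 0, "wz": 0, "jaw": 1}
    - {"tx": -44.7, "ty": -11.7, "tz": 0, "wx": 0, "wy": 0, "wz": 0, "jaw": 1}
    - {"tx": -44.7, "ty": -11.7, "tz": 0, "wx": 0, "wy": 0, "wz": 0, "jaw": 1}
    - {"tx": -44.7, "ty": -11.7, "tz": 0, "wx": 0, "wy": 0, "wz": 0, "jaw": 1}
    - {"tx": -44.7, "ty": -11.7, "tz": 0, "wx": 0, "wy": 0, "wz": 0, "jaw": 1}
    - {"tx": -44.7, "ty": -11.7, "tz": 0, "wx": 0, "wy": 0, "wz": 0, "jaw": 1}
    - {"tx": -44.7, "ty": -11.7, "tz": 0, "wx": 0, "wy": 0, "wz": 0, "jaw": 1}
    - {"tx": -44.7, "ty": -11.7, "tz": 0, "wx": 0, "wy": 0, "wz": 0, "jaw": 1}
    - {"tx": 0, "ty": 0, "tz": 0, "wx": 0, "wy": 0, "wz": 6.4, "jaw": 1}
    - {"tx": 0, "ty": 0, "tz": 0, "wx": 0, "wy": 0, "wz": 6.4, "jaw": 1}
    - {"tx": 0, "ty": 0, "tz": 44, "wx": 0, "wy": 0, "wz": 0, "jaw": 1}
    - {"tx": 0, "ty": 0, "tz": 42, "wx": 0, "wy": 0, "wz": 0, "jaw": 1}
    - {"tx": 0, "ty": 0, "tz": 0, "wx": 0, "wy": 0, "wz": 0, "jaw": 1}
    - {"tx": 0, "ty": 0, "tz": 0, "wx": 0, "wy": 0, "wz": 0, "jaw": 1}
  squeeze: 25

```text
t: 14.65
position: [0.5625, -0.2574, 0.16]
orientation: [0.689, 0.725, -0.0, -0.0]
contact_force: [-0.1, -0.5, -1.1]
opening: 0.253
grip_force: 25.0
```

Call:
play_rows:
  increments:
    - {"tx": 0.8, "ty": 0, "tz": 8, "wx": 0, "wy": 0, "wz": 0, "jaw": 1}
    - {"tx": 0, "ty": 0, "tz": 5, "wx": 0, "wy": 0, "wz": 0, "jaw": 1}
    - {"tx": 0, "ty": 0, "tz": 3, "wx": 0, "wy": 0, "wz": 0, "jaw": 1}
    - {"tx": 0, "ty": 0, "tz": 2, "wx": 0, "wy": 0, "wz": 0, "jaw": 1}
    - {"tx": 0, "ty": 0, "tz": 1, "wx": 0, "wy": 0, "wz": 0, "jaw": 1}
    - {"tx": 0, "ty": 0, "tz": 1, "wx": 0, "wy": 0, "wz": 0, "jaw": 1}
    - {"tx": 0, "ty": 0, "tz": 0, "wx": 0, "wy": 0, "wz": 0, "jaw": 1}
  squeeze: 25

```text
t: 15.35
position: [0.563, -0.2568, 0.1403]
orientation: [0.689, 0.725, 0.0, 0.001]
contact_force: [-2.0, 0.9, 10.3]
opening: 0.246
grip_force: 25.0
```

Call:
play_rows:
  increments:
    - {"tx": 0, "ty": 0, "tz": 1, "wx": 0, "wy": 0, "wz": 0, "jaw": 1}
    - {"tx": 0, "ty": 0, "tz": 1, "wx": 0, "wy": 0, "wz": 0, "jaw": 1}
    - {"tx": 0, "ty": 0, "tz": 0, "wx": 0, "wy": 0, "wz": 0, "jaw": 1}
  squeeze: 25

```text
t: 15.65
position: [0.564, -0.2573, 0.1398]
orientation: [0.689, 0.725, 0.001, 0.002]
contact_force: [-3.0, 2.2, 25.2]
opening: 0.249
grip_force: 25.1
```

Call:
play_rows:
  increments:
    - {"tx": 1.5, "ty": 0, "tz": 0, "wx": 0, "wy": 0, "wz": 0, "jaw": 1}
    - {"tx": 0, "ty": 0, "tz": 0, "wx": 0, "wy": 0, "wz": 0, "jaw": 1}
    - {"tx": 0, "ty": 0, "tz": 0, "wx": 0, "wy": 0, "wz": 0, "jaw": 1}
  squeeze: 25

```text
t: 15.95
position: [0.5639, -0.2559, 0.1397]
orientation: [0.689, 0.725, 0.001, 0.002]
contact_force: [-2.7, 0.6, 23.8]
opening: 0.25
grip_force: 25.1
```

Call:
play_rows:
  increments:
    - {"tx": -3, "ty": 0, "tz": 0, "wx": 0, "wy": 0, "wz": 0, "jaw": 1}
    - {"tx": 0, "ty": 0, "tz": 0, "wx": 0, "wy": 0, "wz": 0, "jaw": 1}
    - {"tx": 0, "ty": 0, "tz": 0, "wx": 0, "wy": 0, "wz": 0, "jaw": 1}
  squeeze: 25

```text
t: 16.25
position: [0.5642, -0.2586, 0.1398]
orientation: [0.689, 0.725, 0.001, 0.002]
contact_force: [-2.3, 2.9, 27.1]
opening: 0.251
grip_force: 25.1
```

The 16 stops on both bevels: the underside stays about 70 mm up under 25 N, at three lateral positions. That agrees with the measured 14.5 mm, so the 20 cannot go in either. I'll return the 16.

Call:
play_rows:
  increments:
    - {"tx": 1, "ty": 0, "tz": -20, "wx": 0, "wy": 0, "wz": 0, "jaw": 1}
    - {"tx": 0, "ty": 0, "tz": -44, "wx": 0, "wy": 0, "wz": 0, "jaw": 1}
    - {"tx": 0, "ty": 0, "tz": -44, "wx": 0, "wy": 0, "wz": -6.4, "jaw": 1}
    - {"tx": 0, "ty": 0, "tz": 0, "wx": 0, "wy": 0, "wz": -6.4, "jaw": 1}
    - {"tx": 44.7, "ty": 11.7, "tz": 0, "wx": 0, "wy": 0, "wz": 0, "jaw": 1}
    - {"tx": 44.7, "ty": 11.7, "tz": 0, "wx": 0, "wy": 0, "wz": 0, "jaw": 1}
    - {"tx": 44.7, "ty": 11.7, "tz": 0, "wx": 0, "wy": 0, "wz": 0, "jaw": 1}
    - {"tx": 44.7, "ty": 11.7, "tz": 0, "wx": 0, "wy": 0, "wz": 0, "jaw": 1}
    - {"tx": 44.7, "ty": 11.7, "tz": 0, "wx": 0, "wy": 0, "wz": 0, "jaw": 1}
    - {"tx": 44.7, "ty": 11.7, "tz": 0, "wx": 0, "wy": 0, "wz": 0, "jaw": 1}
    - {"tx": 44.7, "ty": 11.7, "tz": 0, "wx": 0, "wy": 0, "wz": 0, "jaw": 1}
    - {"tx": 44.7, "ty": 11.7, "tz": 0, "wx": 0, "wy": 0, "wz": 0, "jaw": 1}
    - {"tx": 44.7, "ty": 11.7, "tz": 0, "wx": 0, "wy": 0, "wz": 0, "jaw": 1}
    - {"tx": 44.7, "ty": 11.7, "tz": 0, "wx": 0, "wy": 0, "wz": 0, "jaw": 1}
    - {"tx": 0, "ty": 0, "tz": 45, "wx": 0, "wy": 0, "wz": 0, "jaw": 1}
    - {"tx": 0, "ty": 0, "tz": 35, "wx": 0, "wy": 0, "wz": 0, "jaw": 1}
    - {"tx": 0, "ty": 0, "tz": 0, "wx": 0, "wy": 0, "wz": 0, "jaw": 1}
    - {"tx": 0, "ty": 0, "tz": 0, "wx": 0, "wy": 0, "wz": 0, "jaw": 1}
    - {"tx": 0, "ty": 0, "tz": 0, "wx": 0, "wy": 0, "wz": 0, "jaw": 1}
  squeeze: 25

```text
t: 18.15
position: [0.5551, 0.2051, 0.1674]
orientation: [0.604, 0.797, 0.001, 0.001]
contact_force: [0.4, -0.4, -0.7]
opening: 0.246
grip_force: 25.0
```

```bash
python3 - <<'E'
from h import *
st=robot.observe();im=robot.read_camera('wrist');hsv=cv2.cvtColor(im,cv2.COLOR_RGB2HSV)
m=cv2.inRange(hsv,(105,120,40),(130,255,255));k,l,s,ce=cv2.connectedComponentsWithStats(m)
for i in range(1,k):
    if s[i,4]>300:print(s[i],ce[i].round())
b=robot.read_camera('side')[:,:,::-1]
cv2.imwrite('pics/s5.png',cv2.resize(b[190:370,190:390],None,fx=3,fy=3,interpolation=cv2.INTER_CUBIC))
E
```

```text
[ 276  235   89   49 3843] [320. 258.]
[ 296  289   51   24 1208] [321. 300.]
```

View pics/s5.png

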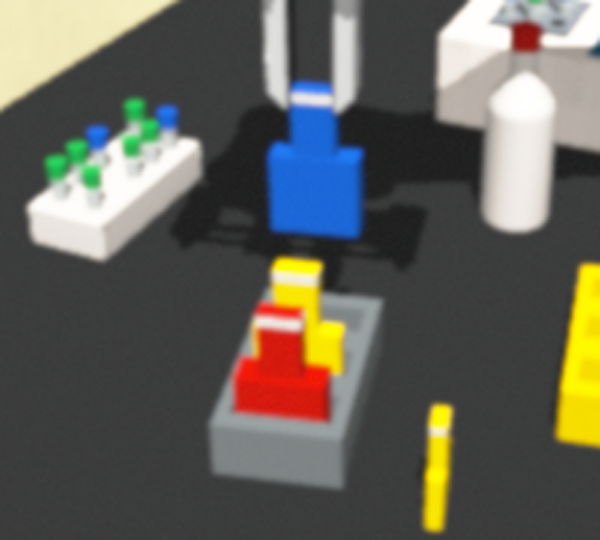

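The blue plate hangs upright above its slot, and yellow and red stand in the rack. The handle blob in the wrist view is unchanged at (321,300), so nothing slipped. I'll lower it, release, and move over to yellow.

Call:
play_rows:
  increments:
    - {"tx": 0, "ty": 0, "tz": 40, "wx": 0, "wy": 0, "wz": 0, "jaw": 1}
    - {"tx": 0, "ty": 0, "tz": 33, "wx": 0, "wy": 0, "wz": 0, "jaw": 1}
    - {"tx": 0, "ty": 0, "tz": 12, "wx": 0, "wy": 0, "wz": 0, "jaw": 1}
    - {"tx": 0, "ty": 0, "tz": 4, "wx": 0, "wy": 0, "wz": 0, "jaw": 1}
    - {"tx": 0, "ty": 0, "tz": 0, "wx": 0, "wy": 0, "wz": 0, "jaw": 1}
    - {"tx": 0, "ty": 0, "tz": 0, "wx": 0, "wy": 0, "wz": 0, "jaw": 1}
  squeeze: 25

```text
t: 18.85
position: [0.5547, 0.2053, 0.0777]
orientation: [0.604, 0.797, 0.001, 0.0]
contact_force: [0.1, 0.1, -1.3]
opening: 0.252
grip_force: 25.0
```

Call:
play_rows:
  increments:
    - {"tx": 0, "ty": 0, "tz": 0, "wx": 0, "wy": 0, "wz": 0, "jaw": 0}
    - {"tx": 0, "ty": 0, "tz": 0, "wx": 0, "wy": 0, "wz": 0, "jaw": 0}
    - {"tx": 0, "ty": 0, "tz": 0, "wx": 0, "wy": 0, "wz": 0, "jaw": 0}
    - {"tx": 0, "ty": 0, "tz": -20, "wx": 0, "wy": 0, "wz": 0, "jaw": 0}
    - {"tx": 0, "ty": 0, "tz": -30, "wx": 0, "wy": 0, "wz": 0, "jaw": 0}
    - {"tx": 21, "ty": 0, "tz": 0, "wx": 0, "wy": 0, "wz": 0, "jaw": 0}
    - {"tx": 21, "ty": 0, "tz": 0, "wx": 0, "wy": 0, "wz": 0, "jaw": 0}
    - {"tx": 0, "ty": 0, "tz": 0, "wx": 0, "wy": 0, "wz": 0, "jaw": 0}
    - {"tx": 0, "ty": 0, "tz": 30, "wx": 0, "wy": 0, "wz": 0, "jaw": 0}
    - {"tx": 0, "ty": 0, "tz": 20, "wx": 0, "wy": 0, "wz": 0, "jaw": 0}
    - {"tx": 0, "ty": 0, "tz": 0, "wx": 0, "wy": 0, "wz": 0, "jaw": 0}
    - {"tx": 0, "ty": 0, "tz": 0, "wx": 0, "wy": 0, "wz": 0, "jaw": 0}
  squeeze: 25

```text
t: 20.05
position: [0.5428, 0.245, 0.0766]
orientation: [0.604, 0.797, -0.0, 0.0]
contact_force: [0.1, -0.6, 0.6]
opening: 0.497
grip_force: 0.0
```

Call:
play_rows:
  increments:
    - {"tx": 0, "ty": 0, "tz": 0, "wx": 0, "wy": 0, "wz": 0, "jaw": 1}
    - {"tx": 0, "ty": 0, "tz": 0, "wx": 0, "wy": 0, "wz": 0, "jaw": 1}
    - {"tx": 0, "ty": 0, "tz": 0, "wx": 0, "wy": 0, "wz": 0, "jaw": 1}
    - {"tx": 0, "ty": 0, "tz": 0, "wx": 0, "wy": 0, "wz": 0, "jaw": 1}
    - {"tx": 0, "ty": 0, "tz": 0, "wx": 0, "wy": 0, "wz": 0, "jaw": 1}
  squeeze: 25

```text
t: 20.55
position: [0.5429, 0.2457, 0.0767]
orientation: [0.604, 0.797, 0.0, 0.0]
contact_force: [1.1, -0.1, 5.4]
opening: 0.251
grip_force: 24.9
```

Call:
play_rows:
  increments:
    - {"tx": 0, "ty": 0, "tz": -30, "wx": 0, "wy": 0, "wz": 0, "jaw": 1}
    - {"tx": 0, "ty": 0, "tz": -46, "wx": 0, "wy": 0, "wz": 0, "jaw": 1}
    - {"tx": 0, "ty": 0, "tz": -46, "wx": 0, "wy": 0, "wz": 0, "jaw": 1}
    - {"tx": 0, "ty": 0, "tz": -47, "wx": 0, "wy": 0, "wz": 0, "jaw": 1}
    - {"tx": -44.4, "ty": -10.7, "tz": 0, "wx": 0, "wy": 0, "wz": 0, "jaw": 1}
    - {"tx": -44.4, "ty": -10.7, "tz": 0, "wx": 0, "wy": 0, "wz": 0, "jaw": 1}
    - {"tx": -44.4, "ty": -10.7, "tz": 0, "wx": 0, "wy": 0, "wz": 0, "jaw": 1}
    - {"tx": -44.4, "ty": -10.7, "tz": 0, "wx": 0, "wy": 0, "wz": 0, "jaw": 1}
    - {"tx": -44.4, "ty": -10.7, "tz": 0, "wx": 0, "wy": 0, "wz": 0, "jaw": 1}
    - {"tx": -44.4, "ty": -10.7, "tz": 0, "wx": 0, "wy": 0, "wz": 0, "jaw": 1}
    - {"tx": -44.4, "ty": -10.7, "tz": 0, "wx": 0, "wy": 0, "wz": 0, "jaw": 1}
    - {"tx": -44.4, "ty": -10.7, "tz": 0, "wx": 0, "wy": 0, "wz": 0, "jaw": 1}
    - {"tx": -44.4, "ty": -10.7, "tz": 0, "wx": 0, "wy": 0, "wz": 0, "jaw": 1}
    - {"tx": -44.4, "ty": -10.7, "tz": 0, "wx": 0, "wy": 0, "wz": 0, "jaw": 1}
    - {"tx": -44.4, "ty": -10.7, "tz": 0, "wx": 0, "wy": 0, "wz": 0, "jaw": 1}
    - {"tx": 0, "ty": 0, "tz": 0, "wx": 0, "wy": 0, "wz": 6.4, "jaw": 1}
    - {"tx": 0, "ty": 0, "tz": 0, "wx": 0, "wy": 0, "wz": 6.4, "jaw": 1}
    - {"tx": 0, "ty": 0, "tz": 43, "wx": 0, "wy": 0, "wz": 0, "jaw": 1}
    - {"tx": 0, "ty": 0, "tz": 43, "wx": 0, "wy": 0, "wz": 0, "jaw": 1}
    - {"tx": 0, "ty": 0, "tz": 0, "wx": 0, "wy": 0, "wz": 0, "jaw": 1}
  squeeze: 25

```text
t: 22.55
position: [0.5591, -0.2549, 0.1546]
orientation: [0.689, 0.725, -0.002, -0.003]
contact_force: [0.5, -0.3, -1.2]
opening: 0.25
grip_force: 24.9
```

Call:
play_rows:
  increments:
    - {"tx": 0, "ty": 0, "tz": 0, "wx": 0, "wy": 0, "wz": 0, "jaw": 1}
    - {"tx": 0, "ty": 0, "tz": 0, "wx": 0, "wy": 0, "wz": 0, "jaw": 1}
  squeeze: 25

```text
t: 22.75
position: [0.5626, -0.2571, 0.1615]
orientation: [0.689, 0.725, 0.0, 0.001]
contact_force: [0.3, -0.8, -0.3]
opening: 0.248
grip_force: 24.9
```

Call:
play_rows:
  increments:
    - {"tx": 0.5, "ty": 0, "tz": 10, "wx": 0, "wy": 0, "wz": 0, "jaw": 1}
    - {"tx": 0, "ty": 0, "tz": 6, "wx": 0, "wy": 0, "wz": 0, "jaw": 1}
    - {"tx": 0, "ty": 0, "tz": 5, "wx": 0, "wy": 0, "wz": 0, "jaw": 1}
    - {"tx": 0, "ty": 0, "tz": 5, "wx": 0, "wy": 0, "wz": 0, "jaw": 1}
    - {"tx": 0, "ty": 0, "tz": 5, "wx": 0, "wy": 0, "wz": 0, "jaw": 1}
    - {"tx": 0, "ty": 0, "tz": 6, "wx": 0, "wy": 0, "wz": 0, "jaw": 1}
    - {"tx": 0, "ty": 0, "tz": 6, "wx": 0, "wy": 0, "wz": 0, "jaw": 1}
    - {"tx": 0, "ty": 0, "tz": 6, "wx": 0, "wy": 0, "wz": 0, "jaw": 1}
    - {"tx": 0, "ty": 0, "tz": 4, "wx": 0, "wy": 0, "wz": 0, "jaw": 1}
    - {"tx": 0, "ty": 0, "tz": 3, "wx": 0, "wy": 0, "wz": 0, "jaw": 1}
    - {"tx": 0, "ty": 0, "tz": 1.5, "wx": 0, "wy": 0, "wz": 0, "jaw": 1}
    - {"tx": 0, "ty": 0, "tz": 0.5, "wx": 0, "wy": 0, "wz": 0, "jaw": 1}
    - {"tx": 0, "ty": 0, "tz": 0, "wx": 0, "wy": 0, "wz": 0, "jaw": 1}
  squeeze: 25

```text
t: 24.05
position: [0.5633, -0.2566, 0.1028]
orientation: [0.689, 0.725, 0.001, 0.002]
contact_force: [3.2, 0.2, 13.4]
opening: 0.252
grip_force: 25.0
```

Call:
play_rows:
  increments:
    - {"tx": 0, "ty": 0, "tz": -1, "wx": 0, "wy": 0, "wz": 0, "jaw": 1}
    - {"tx": 0, "ty": 0, "tz": 0, "wx": 0, "wy": 0, "wz": 0, "jaw": 0.1}
    - {"tx": 0, "ty": 0, "tz": 0, "wx": 0, "wy": 0, "wz": 0, "jaw": 0.1}
    - {"tx": 0, "ty": 0, "tz": 0, "wx": 0, "wy": 0, "wz": 0, "jaw": 0.1}
    - {"tx": 0, "ty": 0, "tz": -15, "wx": 0, "wy": 0, "wz": 0, "jaw": 0.1}
    - {"tx": 0, "ty": 0, "tz": -30, "wx": 0, "wy": 0, "wz": 0, "jaw": 0.1}
    - {"tx": 0, "ty": 0, "tz": -40, "wx": 0, "wy": 0, "wz": 0, "jaw": 0.1}
    - {"tx": 0, "ty": 0, "tz": -40, "wx": 0, "wy": 0, "wz": 0, "jaw": 0.1}
    - {"tx": -40, "ty": 0, "tz": 0, "wx": 0, "wy": 0, "wz": 0, "jaw": 0.1}
    - {"tx": -40, "ty": 0, "tz": 0, "wx": 0, "wy": 0, "wz": 0, "jaw": 0.1}
    - {"tx": 0, "ty": 0, "tz": 0, "wx": 0, "wy": 0, "wz": 0, "jaw": 0.1}
    - {"tx": 0, "ty": 0, "tz": 0, "wx": 0, "wy": 0, "wz": 0, "jaw": 0.1}
    - {"tx": 0, "ty": 0, "tz": 0, "wx": 0, "wy": 0, "wz": 0, "jaw": 0.1}
  squeeze: 25

```text
t: 25.35
position: [0.566, -0.335, 0.2276]
orientation: [0.688, 0.725, 0.0, -0.0]
contact_force: [0.5, 0.3, -0.1]
opening: 0.451
grip_force: 0.0
```

```bash
python3 - <<'E'
from h import *
st=robot.observe();w=robot.read_camera('wrist')[:,:,::-1];b=robot.read_camera('scene')[:,:,::-1]
c=cam('wrist',st);hsv=cv2.cvtColor(np.ascontiguousarray(w),cv2.COLOR_BGR2HSV)
m=cv2.inRange(hsv,(20,110,60),(35,255,255));k,l,s,ce=cv2.connectedComponentsWithStats(m)
for i in range(1,k):
    if s[i,4]>300:print(s[i],ce[i].round(),plane(c,ce[i],.123).round(4))
b=cv2.resize(b[130:330,180:450],(540,400),interpolation=cv2.INTER_CUBIC);w=cv2.resize(w,(260,195))
o=np.zeros((400,800,3),np.uint8);o[:,:540]=b;o[:195,540:]=w
cv2.imwrite('pics/final.png',o);print(st['position'],st['t'])
E
```

```text
[ 292  121   62   17 1019] [322. 129.] [ 0.5614 -0.2569  0.123 ]
[419 371  24  78 487] [433. 413.] [ 0.6739 -0.4983  0.123 ]
[ 0.5659966  -0.33499104  0.22762623] 25.35
```

View pics/final.png

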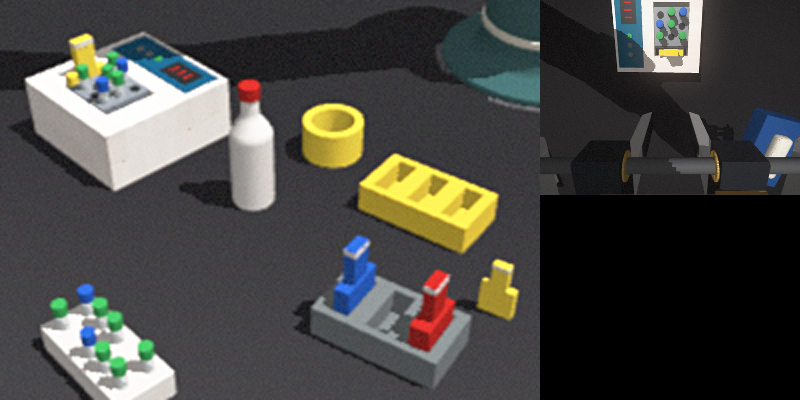

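The yellow plate stands in the gap at (85,60), blue (355,275) and red (432,310) stand in the rack, and the bystanders are untouched. Handing in.

```bash
python3 -c "from station import robot;print(robot.finish_job())"
```

```text
the job is handed in; nothing more can be done
None
```

The 12 mm yellow plate stands fully home in the gap (about 14.5 mm wide); the 16 mm plate was tried and stopped on the lead-in bevels. The 20 mm plate was not tried since it is thicker still. The blue and red plates stand in the rack, and the job is handed in, finished at about 25 s.

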